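Lock the air-jet cap into the carburetor's bayonet ring

ROBOT

A 6-joint arm with a two-finger parallel gripper is mounted at the origin on the work surface. World frame = base frame: x ahead of the robot, y to its left, z up, the work surface at z = 0. Lengths are in m, angles in rad, forces in N, time in s.
With the tool pointing down it reaches from about 0.375 to 0.9 m from the base axis. Payload 3.1 kg.
Tool frame: the origin (TCP) lies at the very end of the fingers, on their centre line; the grasp point (between the pads) lies 19 mm behind it; z points along the fingers, y is the line along which they close (so a half turn about z gives the same grasp; the last joint's range is limited). The gripper opens to 87 mm and grips with 3 to 60 N. Pads are 19 mm wide; open, the fingers measure 117 mm over their backs; the gripper's body (75 mm by 190 mm) begins 51 mm behind the grasp point.
Start: joints at [-1.359, 0.527, 1.433, -0, 1.181, -0.178], TCP at [0.238, -0.578, 0.223] pointing down, gripper open.
Joint ranges: [-3.08, 3.08], [-0.75, 2.2], [0.22, 2.44], [-1.43, 4.57], [0, 2.65], [-2.85, 2.85]. Speed limits (rad/s): [2.79, 2.79, 3.14, 3.14, 3.14, 3.14].

INTERFACE

Orientations are given as a unit quaternion [x, y, z, w].
In Python, from rig import * gives the robot as it stands.
- The arm moves only by the tool play_rows, never from a script. Its argument "increments" is a list of rows, each an object of numbers: "dx", "dy", "dz": the shift along the tool's x, y, z normalised to -1 to 1, where 1 is 25 mm; "wx", "wy", "wz": the turn, a rotation vector about the tool's x, y, z normalised to -1 to 1, where 1 is 0.08 rad; "hand": the gripper's target within -1 to 1 (shut at 1, half-way at 0, fully open at -1). A call has 1 to 10 rows; each row shifts and turns the commanded pose from where the row before left it, along the tool's axes as they then stand; what a row does not reach is not made up. A row lasts 1/8 s, in which the tool goes at most 62.5 mm and 10.7 degrees, less where a joint would pass 70% of its speed; a pose out of reach is approached as far as the arm can. A call with a number of a shift or a turn outside -1 to 1 is refused whole. A call with a gripper value outside its range is refused whole. The fingers move at their own pace and stop on an object; "squeeze" is the grip in N (left out, the last holds). Time passes only in rows, so rows that do not move let the fingers close. It gives the time, the measured TCP pose, the force, the opening and the grip force at its end, in the units of the state.
- state(): the state, without advancing time (a new reading comes with each control period).
- snapshot(name): name is "scene" or "top"; returns a dict with "frame" (480x640x3 uint8, red, green, blue), "K" (3x3 intrinsics, pixels), "cam_to_world" (4x4, takes a point from camera to world coordinates). Camera axes: x right, y down, z forward; pixel columns grow to the right and rows downward; lengths in m; the calibration is good to about 2 mm. A picture is of the moment at which its call begins. There is no depth.
- job_done(): hands the job in; it is judged then, once.
Trained networks look in the newest picture that a camera, given by its name, has taken for a name from the list of things; names that differ only in an ending like _2 or _b are one class to them, and where a whole thing is asked for, a point or a joint stands for the part that bears it (a point fixed in the world has none). Each returns a list of dicts, best first, with "conf" (0 to 1); they miss things now and then, are a little off and sometimes report something else, mostly with a low value. They report only what shows in the picture. A call takes as long as a camera call. They do not tell look-alikes from the thing itself.
- trace(camera, target): "pixels" (480x640 bool, what is visible of it).
- place_of(camera, target): "at" ([x, y, z] in m, in the coordinates of the camera as it stood for that picture, good to about 4 mm: a listed point, or the origin of a listed thing).
The state is a dict: "t": time; "qpos": joint angles; "joint_velocities": joint speeds; "joint_efforts": joint torques, N m; "ee_pos": TCP position; "tool_rot": TCP orientation; "wrist_force": force on the tool from outside, world axes, zero at the start; "torque": the same for the moment, N m; "grip_width": finger opening in m; "gripper_force": force on a finger pad.
Only numpy, scipy, OpenCV 4.12 (cv2) and the standard library are available. Lean on these libraries where they do the work, as an engineer would, in place of code of your own. Each camera call takes 0.05 s, during which the arm holds its last target. There are 200 camera calls.

TASK

Fit the winged black air-jet cap to the carburetor that is bolted up on the bench: set it in the steel bayonet ring on top, turn it gently until its two lugs drop into the slots, push it down against the spring as far as it goes and turn it about a quarter turn clockwise, seen from above, to the stop, then let go so that it springs up into its lock and stays. The plastic lugs break, so never force it harder than a firm thumb would (about 4 kg), and leave the other parts on the bench where they lie.

Things in the scene. Friction and masses are not known exactly. Their poses are not given: they have to be found in the camera images.
- cap: Winged air-jet cap, one piece of black plastic, about 45 g, 43.5 mm high, standing upright on the bench. Origin: centre of its underside, z up. From below: round pilot 30 mm across, z 0 to 17.5 mm, its foot edge chamfered; flange 46 mm across, z 17.5 to 21.5; wing grip on top, a flat bar 40 mm long in x, 12 mm thick in y, z 21.5 to 43.5. Half a turn makes no difference.
- cap_lugs (a point): Point on the cap's axis at its two lugs, 8 mm above its origin, axes as the cap's. The lugs stick out at +x and -x, under the ends of the wing: 8 mm wide, 4 mm high (z 6 to 10 mm above the cap's origin), reaching 19.25 mm from the axis. They break when cap and carburetor press on one another with more than 40 N.
- carb: Aluminium carburetor bolted on a steel plate 130 x 100 mm, fixed to the bench; origin at the centre of the plate's underside, z up. Intake bell towards its +y (ends 60 mm out, top at 95 mm), engine flange towards -y (56 mm out, top at 92 mm). On top the steel bayonet ring, 54 mm across, z 86 to 110 mm, fixed and tight.
- socket (a point): Centre of the bayonet ring's mouth, level with its top; axes as the carburetor's. Bore 33 mm. Two opposite slots in the lip, 11 mm wide, out to 22 mm from the axis, let the lugs in. The ring stands at a different angle on each carburetor: slot line within 0.52 rad either way of this x axis (not measured: find it by eye or feel). Lugs resting on the lip put the cap's origin 6 mm below here.
- home (a point): On the ring's axis 17.5 mm below the mouth: the cap's origin when pushed right down, flange hard on the ring. Lugs in the slots, the cap drops 3 mm (origin 9 mm below the mouth) onto a sprung brass seat: 3 N there, 0.8 N more per mm, 10 N at home. Lugs clear the 6 mm lip from 16 mm below the mouth; held below that, the cap turns clockwise from above only.
- locked (a point): On the ring's axis 13.5 mm below the mouth: the cap's origin when locked. The turn ends at a hard stop 1.40 rad (give or take 0.08) from the slots; its last 0.2 rad lies under the lock notches, where the spring lifts the released cap to here and holds it. Released short of that it stays 16 mm below the mouth, at the slots it rises to 9 mm below.
- plain_cap: Bystander: a plain push-on black cap, round ribbed knob 28 mm across instead of a wing, flange 46 mm, no lugs, 34 mm high. Origin: centre of its underside.
- choke_lever: Bystander: a flat brass choke lever lying on the bench, 71 mm long, up to 11 mm high; origin under the boss at its wider end, x along it.
- hinge_block: Bystander: the white nylon float hinge pin block, 30 x 22 x 20 mm; origin at the centre of its underside.
- float_bowl: Bystander: an empty aluminium float bowl, 68 mm across, 36 mm high; origin at the centre of its underside.
- screwdriver: Bystander: a screwdriver lying on the bench, 190 mm long along its x; origin under its middle.
- jet_jar: Bystander: a glass jar with a steel cap, 60 mm across, 75 mm high; origin at the centre of its underside.
There are look-alikes about, which are no part of the job. Leave any blue or pink look-alike of the cap alone.

How it is judged:
By the outcome, as a careful person would: the job done as asked, in the order asked, and still so for the second after the job is handed in, with the robot touching nothing.
It also fails if it takes over 72 s, if anything falls off the work surface, if the arm or the gripper's body presses on something with over 40 N, if the wrist force passes 120 N, or if a joint passes its speed limit or range.

## Working session

There is one attempt and no reset: what is moved stays moved. The work goes in short steps, Python scripts to look and compute and a tool call to move; the robot and the scene stay as the last step left them, time stands still between calls to the robot, and variables do not carry over. Pictures are saved under pics/ and viewed, at most 10 in all, crops included, and the job is handed in when it is done.

Besides the shell and the picture viewer there is one more tool, called after "Emit:" by a JSON object that holds its "name" and its "arguments". play_rows: Moves the arm, as the interface text tells. Its arguments: {"type":"object","properties":{"increments":{"type":"array"},"squeeze":{"type":"number"}},"required":["increments"]}

```bash
mkdir -p pics
cat > h.py <<'E'
from rig import *
import numpy as np, cv2
def look(cam,names=()):
    s=snapshot(cam);T=np.array(s["cam_to_world"])
    for n in names:
        for d in place_of(cam,n)[:4]:
            p=np.array(d["at"]);w=T[:3,:3]@p+T[:3,3];u=np.array(s["K"])@p;u=u/u[2]
            print(cam,n,round(d["conf"],2),w.round(4),u[:2].round())
    return s
def proj(s,w):
    T=np.linalg.inv(s["cam_to_world"]);p=np.array(s["K"])@(T[:3,:3]@np.array(w)+T[:3,3]);return p[:2]/p[2]
def onplane(s,px,z):
    T=np.array(s["cam_to_world"]);d=T[:3,:3]@np.linalg.inv(s["K"])@np.array([px[0],px[1],1.]);return T[:3,3]+d*(z-T[2,3])/d[2]
E
python3 - <<'E'
from h import *
a=look("scene",["cap","socket","carb","plain_cap"]);b=look("top",["cap","socket","carb","plain_cap","jet_jar","float_bowl","screwdriver"])
for n,s in(("scene",a),("top",b)):
    cv2.imwrite(f"pics/{n}.png",s["frame"][:,:,::-1])
st=state();print(st)
print(b["K"],b["cam_to_world"])
E
```

```text
scene cap 0.97 [ 0.4857  0.1382 -0.0027] [409. 281.]
scene cap 0.9 [ 0.469   0.2371 -0.0021] [469. 301.]
scene cap 0.8 [ 0.5665  0.0773 -0.0009] [353. 295.]
scene cap 0.6 [0.4056 0.1219 0.0018] [423. 246.]
scene socket 0.95 [ 0.5753 -0.063   0.1101] [277. 216.]
scene socket 0.54 [0.3717 0.0392 0.0044] [392. 216.]
scene carb 0.67 [ 0.5734 -0.063   0.0006] [284. 260.]
scene plain_cap 0.72 [ 7.089e-01 -2.681e-01 -7.000e-04] [147. 258.]
scene plain_cap 0.38 [ 0.5719 -0.0656  0.0031] [283. 258.]
top cap 0.87 [0.4668 0.2312 0.0027] [188. 309.]
top cap 0.84 [4.033e-01 1.182e-01 2.000e-04] [249. 343.]
top cap 0.58 [ 5.685e-01  7.980e-02 -4.000e-04] [269. 254.]
top cap 0.55 [0.4841 0.1333 0.0008] [241. 299.]
top socket 0.62 [ 0.5702 -0.0575  0.1105] [346. 242.]
top carb 0.63 [ 0.5731 -0.0628 -0.0009] [345. 251.]
top carb 0.55 [ 0.484   0.1355 -0.0018] [240. 299.]
top plain_cap 0.96 [ 0.5913  0.2386 -0.0012] [186. 243.]
top jet_jar 0.86 [ 0.7096 -0.2716  0.0023] [451. 179.]
top jet_jar 0.4 [ 0.7411  0.0542 -0.0013] [282. 166.]
top float_bowl 0.72 [ 7.456e-01  5.270e-02 -2.000e-04] [283. 164.]

[... 454 characters left out ...]
68e-02,
        5.05103683e-02, -2.23558141e-05]), 'ee_pos': array([ 0.23752459, -0.57809695,  0.22260432]), 'tool_rot': array([9.81067483e-01, 1.93666185e-01, 6.23554037e-07, 4.06155690e-05]), 'wrist_force': array([-0.57831862,  0.00215453, -0.7320746 ]), 'torque': array([0.01132638, 0.00779861, 0.00980602]), 'gripper_force': 0.0, 'grip_width': 0.08732923388415154}
[[598.98528878   0.         307.84620095]
 [  0.         598.98528878 238.10411827]
 [  0.           0.           1.        ]] [[-0.01527354 -0.98392606  0.17792197  0.39524448]
 [-0.9998768   0.01438561 -0.00627962  0.01372868]
 [ 0.00361916 -0.17799597 -0.98402456  1.12082711]
 [ 0.          0.          0.          1.        ]]
```

View pics/scene.png

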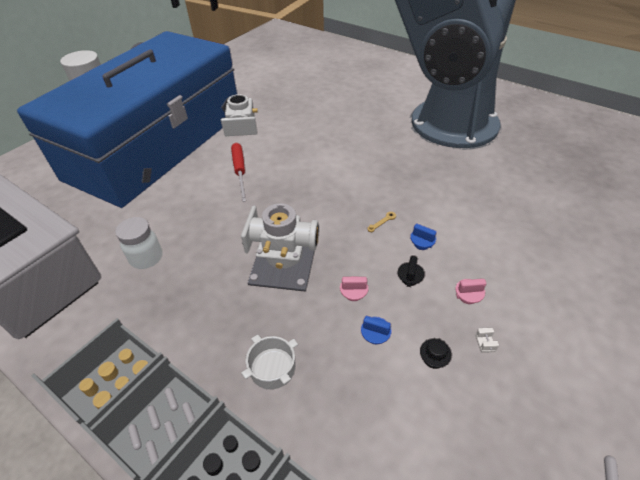

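View pics/top.png

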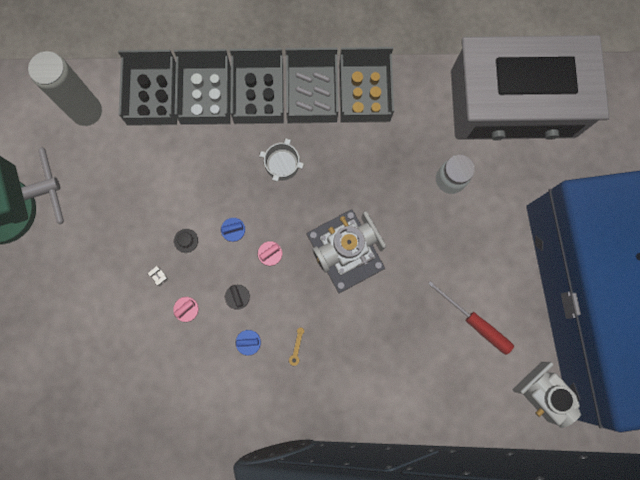

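The top picture shows these cap candidates: black winged cap (237,297), blue (232,230) and (248,342), pink (270,253) and (186,309), black round knob (186,241). Only (237,297) is both black and winged. I'll check it, and the ring, in one enlarged crop.

Run:
```python
from h import *
b=look("top");f=b["frame"][:,:,::-1];a=look("scene");g=a["frame"][:,:,::-1]
c=lambda f,x,y,r:cv2.resize(f[y-r:y+r,x-r:x+r],(390,290 if 0 else 390),interpolation=cv2.INTER_CUBIC)
def c(f,x,y):return cv2.resize(f[y-18:y+18,x-24:x+24],(400,300),interpolation=cv2.INTER_CUBIC)
cv2.imwrite("pics/crop.png",np.vstack([np.hstack([c(f,237,297),c(f,347,242)]),np.hstack([c(g,411,270),c(g,279,218)])]))
# carb yaw from masks? ring edge refinement
for n in("cap","socket"):
    pass
```

```text
(no output)
```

View pics/crop.png

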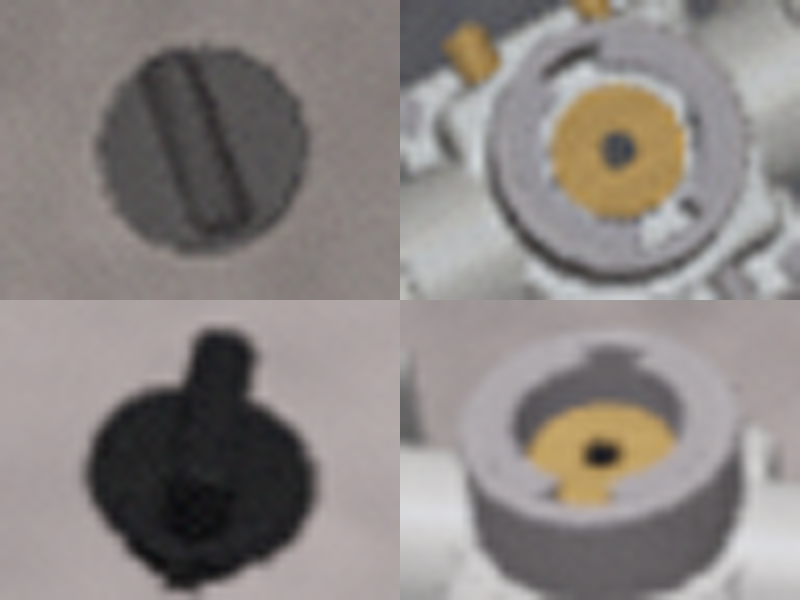

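The crop confirms it: the cap at (237,297) is black and winged. The ring shows slots at the upper left and lower right, at about (344,231) and (356,251) in the top view.

Run:
```python
from h import *
b=look("top",["cap","socket"]);a=look("scene",["cap","socket"])
k=25/3
T=lambda x,y,ox,oy,cx,cy:(cx-24+(x-ox)/k-.5+.06, cy-18+(y-oy)/k-.5+.06)
yaw=lambda p,q:np.arctan2((p-q)[1],(p-q)[0])
P=lambda x,y,z:onplane(b,T(x,y,0,0,237,297),z)
Q=lambda x,y:onplane(b,T(x,y,400,0,347,242),.11)
R=lambda x,y:onplane(a,T(x,y,400,300,279,218),.11)
C=lambda x,y,z:onplane(a,T(x,y,0,300,411,270),z)
print("cap flange",P(203,150,.0195),"scene",C(200,480,.0195))
e=[yaw(P(*p,.0435),P(*q,.0435)) for p,q in(((145,90),(195,230)),((192,60),(248,215)),((170,65),(222,220)))];print("wing yaw",e)
print("wing mid",P(196,142,.0435))
print("ring top",Q(620,145),"slots",yaw(Q(572,58),Q(672,224)),(Q(572,58)+Q(672,224))/2)
print("ring scene",R(602,427),"slots",yaw(R(585,495),R(617,355)),(R(585,495)+R(617,355))/2)
# carb yaw via flange/bell
print("carb y yaw", yaw(onplane(b,(322,258),.075),onplane(b,(373,232),.06))-np.pi/2)
```

```text
top cap 0.9 [ 0.406   0.12   -0.0035] [248. 341.]
top cap 0.88 [ 0.6142  0.1454 -0.0021] [235. 231.]
top cap 0.8 [ 4.686e-01  2.316e-01 -4.000e-04] [188. 308.]
top cap 0.75 [ 0.5661  0.0787 -0.002 ] [270. 255.]
top socket 0.97 [ 0.5752 -0.0584  0.1056] [346. 240.]
scene cap 0.91 [0.564  0.0774 0.0006] [354. 294.]
scene cap 0.8 [ 0.4671  0.2367 -0.0015] [469. 300.]
scene cap 0.66 [ 0.4846  0.1416 -0.0044] [411. 282.]
scene cap 0.62 [ 0.6116  0.1484 -0.0009] [376. 337.]
scene socket 0.8 [ 0.5736 -0.0617  0.1092] [279. 216.]
cap flange [0.48726618 0.13852404 0.0195    ] scene [0.48739294 0.13858597 0.0195    ]
wing yaw [np.float64(0.3477828267881382), np.float64(0.34961450538704536), np.float64(0.3276913085117182)]
wing mid [0.48700534 0.13732216 0.0435    ]
ring top [ 0.57200889 -0.06310461  0.11      ] slots 0.5112769665263551 [ 0.57288997 -0.06350992  0.11      ]
ring scene [ 0.57235002 -0.06231757  0.11      ] slots 0.5358218278845577 [ 0.57172082 -0.06301239  0.11      ]
carb y yaw 0.47663186835206117
```

Emit:
{"name": "play_rows", "arguments": {"increments": [{"wz": 0.56,"hand": -1,"dx": 0.763,"dy": -0.943},{"dx": 0.763,"dy": -0.943},{"dx": 0.763,"dy": -0.943},{"dx": 0.763,"dy": -0.943},{"dx": 0.763,"dy": -0.943},{"dx": 0.763,"dy": -0.943},{"dx": 0.763,"dy": -0.943},{"dx": 0.763,"dy": -0.943},{"dx": 0.763,"dy": -0.943},{"dx": 0.763,"dy": -0.943}]}}

```text
invalid input
```

Emit:
{"name": "play_rows", "arguments": {"increments": [{"dx": 0.763,"dy": -0.943},{"dx": 0.763,"dy": -0.943},{"dx": 0.763,"dy": -0.943},{"dx": 0.763,"dy": -0.943},{"dx": 0.763,"dy": -0.943},{"dx": 0.763,"dy": -0.943},{"dx": 0.763,"dy": -0.943},{"dx": 0.763,"dy": -0.943},{"dx": 0.763,"dy": -0.943},{"dx": 0.763,"dy": -0.943}]}}

```text
invalid input
```

Emit:
{"name": "play_rows", "arguments": {"increments": [{"dx": 0.763,"dy": -0.943},{"dx": 0.763,"dy": -0.943},{"dx": 0.763,"dy": -0.943},{"dx": 0.763,"dy": -0.943},{}]}}

```text
invalid input
```

```bash
cat >> h.py <<'E'
def need(x,y,z,yaw):
    s=state();q=s["tool_rot"];p=s["ee_pos"];psi=2*np.arctan2(q[1],q[0])
    psi=(psi+np.pi/2)%np.pi-np.pi/2 if abs(psi)>2.5 else psi
    D=np.array([x,y,z])-p;c,sn=np.cos(psi),np.sin(psi)
    print("t",round(s["t"],2),"pos",p.round(4),"psi",round(psi,4),"tilt",q[2:].round(4),"F",s["wrist_force"].round(1),"grip",round(s["grip_width"],4),round(s["gripper_force"],1),"q6",round(s["qpos"][5],2))
    print("need dx,dy,dz units",((D[0]*c+D[1]*sn)/.025).round(3),((D[0]*sn-D[1]*c)/.025).round(3),(-D[2]/.025).round(3),"wz",((psi-yaw)/.08).round(3))
E
python3 -c "
from h import *
need(.4872,.1382,.0235,.345)"
```

```text
t 1.05 pos [ 0.2375 -0.5781  0.2226] psi 0.3898 tilt [ 0. -0.] F [-0.6 -0.6 -0.7] grip 0.0872 0.0 q6 -0.18
need dx,dy,dz units 20.125 -22.706 7.962 wz 0.56
```

Emit:
{"name": "play_rows", "arguments": {"increments": [{"dx": 0.76,"dy": -0.94,"dz": 0,"wx": 0,"wy": 0,"wz": 0.56,"hand": -1}]}}

```text
t: 1.18
ee_pos: [0.2457, -0.5509, 0.2225]
tool_rot: [0.985, 0.17, -0.0, 0.001]
wrist_force: [1.1, 0.1, -0.1]
grip_width: 0.0872
gripper_force: 0.0
```

Emit:
{"name": "play_rows", "arguments": {"increments": [{"dx": 0.763,"dy": -0.943,"dz": 0,"wx": 0,"wy": 0,"wz": 0,"hand": -1},{"dx": 0.763,"dy": -0.943,"dz": 0,"wx": 0,"wy": 0,"wz": 0,"hand": -1},{"dx": 0.763,"dy": -0.943,"dz": 0,"wx": 0,"wy": 0,"wz": 0,"hand": -1},{"dx": 0.763,"dy": -0.943,"dz": 0,"wx": 0,"wy": 0,"wz": 0,"hand": -1},{"dx": 0.763,"dy": -0.943,"dz": 0,"wx": 0,"wy": 0,"wz": 0,"hand": -1},{"dx": 0.763,"dy": -0.943,"dz": 0,"wx": 0,"wy": 0,"wz": 0,"hand": -1},{"dx": 0.763,"dy": -0.943,"dz": 0,"wx": 0,"wy": 0,"wz": 0,"hand": -1},{"dx": 0.763,"dy": -0.943,"dz": 0,"wx": 0,"wy": 0,"wz": 0,"hand": -1},{"dx": 0.763,"dy": -0.943,"dz": 0,"wx": 0,"wy": 0,"wz": 0,"hand": -1},{"dx": 0.763,"dy": -0.943,"dz": 0,"wx": 0,"wy": 0,"wz": 0,"hand": -1}]}}

```text
t: 2.42
ee_pos: [0.3463, -0.262, 0.2228]
tool_rot: [0.985, 0.172, 0.0, 0.0]
wrist_force: [-0.2, -0.1, -0.3]
grip_width: 0.0871
gripper_force: 0.0
```

Emit:
{"name": "play_rows", "arguments": {"increments": [{"dx": 0.763,"dy": -0.943,"dz": 0,"wx": 0,"wy": 0,"wz": 0,"hand": -1},{"dx": 0.763,"dy": -0.943,"dz": 0,"wx": 0,"wy": 0,"wz": 0,"hand": -1},{"dx": 0.763,"dy": -0.943,"dz": 0,"wx": 0,"wy": 0,"wz": 0,"hand": -1},{"dx": 0.763,"dy": -0.943,"dz": 0,"wx": 0,"wy": 0,"wz": 0,"hand": -1},{"dx": 0.763,"dy": -0.943,"dz": 0,"wx": 0,"wy": 0,"wz": 0,"hand": -1},{"dx": 0.763,"dy": -0.943,"dz": 0,"wx": 0,"wy": 0,"wz": 0,"hand": -1},{"dx": 0.763,"dy": -0.943,"dz": 0,"wx": 0,"wy": 0,"wz": 0,"hand": -1},{"dx": 0.763,"dy": -0.943,"dz": 0,"wx": 0,"wy": 0,"wz": 0,"hand": -1},{"dx": 0.763,"dy": -0.943,"dz": 0,"wx": 0,"wy": 0,"wz": 0,"hand": -1},{"dx": 0.763,"dy": -0.943,"dz": 0,"wx": 0,"wy": 0,"wz": 0,"hand": -1}]}}

```text
t: 3.68
ee_pos: [0.4462, 0.0246, 0.2228]
tool_rot: [0.985, 0.172, 0.0, 0.0]
wrist_force: [0.0, -0.6, -0.0]
grip_width: 0.0868
gripper_force: 0.0
```

Emit:
{"name": "play_rows", "arguments": {"increments": [{"dx": 0.763,"dy": -0.943,"dz": 0,"wx": 0,"wy": 0,"wz": 0,"hand": -1},{"dx": 0.763,"dy": -0.943,"dz": 0,"wx": 0,"wy": 0,"wz": 0,"hand": -1},{"dx": 0.763,"dy": -0.943,"dz": 0,"wx": 0,"wy": 0,"wz": 0,"hand": -1},{"dx": 0.763,"dy": -0.943,"dz": 0,"wx": 0,"wy": 0,"wz": 0,"hand": -1},{"dx": 0,"dy": 0,"dz": 0,"wx": 0,"wy": 0,"wz": 0,"hand": -1}]}}

```text
t: 4.3
ee_pos: [0.4863, 0.1396, 0.2227]
tool_rot: [0.985, 0.173, 0.001, 0.0]
wrist_force: [-0.7, -0.0, -0.8]
grip_width: 0.0873
gripper_force: 0.0
```

```bash
python3 -c "
from h import *
need(.4872,.1382,.0235,.345)"
```

```text
t 4.3 pos [0.4863 0.1396 0.2227] psi 0.3479 tilt [0.0006 0.    ] F [-0.7 -0.  -0.8] grip 0.0873 0.0 q6 1.28
need dx,dy,dz units 0.016 0.064 7.967 wz 0.036
```

Emit:
{"name": "play_rows", "arguments": {"increments": [{"dx": 0.016,"dy": 0.064,"dz": 1,"wx": 0,"wy": 0,"wz": 0.03,"hand": -0.3},{"dx": 0,"dy": 0,"dz": 1,"wx": 0,"wy": 0,"wz": 0,"hand": -0.3},{"dx": 0,"dy": 0,"dz": 1,"wx": 0,"wy": 0,"wz": 0,"hand": -0.3},{"dx": 0,"dy": 0,"dz": 1,"wx": 0,"wy": 0,"wz": 0,"hand": -0.3},{"dx": 0,"dy": 0,"dz": 1,"wx": 0,"wy": 0,"wz": 0,"hand": -0.3},{"dx": 0,"dy": 0,"dz": 1,"wx": 0,"wy": 0,"wz": 0,"hand": -0.3},{"dx": 0,"dy": 0,"dz": 0.5,"wx": 0,"wy": 0,"wz": 0,"hand": -0.3},{"dx": 0,"dy": 0,"dz": 0,"wx": 0,"wy": 0,"wz": 0,"hand": -0.3}]}}

```text
t: 5.3
ee_pos: [0.486, 0.1362, 0.0596]
tool_rot: [0.985, 0.17, -0.001, -0.0]
wrist_force: [0.6, 0.4, -0.4]
grip_width: 0.0565
gripper_force: 0.0
```

```bash
python3 -c "
from h import *
need(.4872,.1382,.0235,.345)
s=look('scene');cv2.imwrite('pics/pre.png',cv2.resize(s['frame'][190:310,340:500,::-1],(640,480),interpolation=cv2.INTER_CUBIC))"
```

```text
t 5.3 pos [0.486  0.1362 0.0596] psi 0.342 tilt [-0.0009 -0.    ] F [ 0.6  0.4 -0.4] grip 0.0565 0.0 q6 1.28
need dx,dy,dz units 0.07 -0.058 1.443 wz -0.037
```

View pics/pre.png

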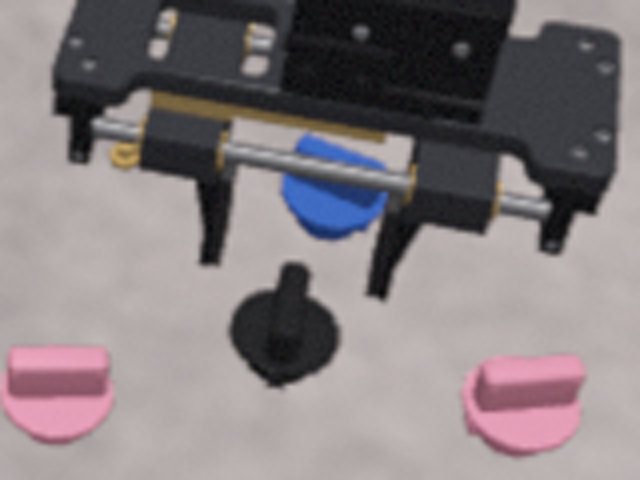

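The picture shows the fingers, at (210,260) and (378,295), straddling the black wing at (290,310). The pink and blue look-alikes are clear of them.

Emit:
{"name": "play_rows", "arguments": {"increments": [{"dx": 0.07,"dy": -0.03,"dz": 0.75,"wx": 0,"wy": 0,"wz": 0,"hand": -0.3},{"dx": 0,"dy": 0,"dz": 0.7,"wx": 0,"wy": 0,"wz": 0,"hand": -0.3},{"dx": 0,"dy": 0,"dz": 0,"wx": 0,"wy": 0,"wz": 0,"hand": -0.3}]}}

```text
t: 5.72
ee_pos: [0.4879, 0.138, 0.0239]
tool_rot: [0.985, 0.17, -0.0, -0.0]
wrist_force: [-0.6, 0.2, 0.1]
grip_width: 0.0566
gripper_force: 0.0
```

Emit:
{"name": "play_rows", "arguments": {"increments": [{"dx": 0,"dy": 0,"dz": 0,"wx": 0,"wy": 0,"wz": 0,"hand": 1},{"dx": 0,"dy": 0,"dz": 0,"wx": 0,"wy": 0,"wz": 0,"hand": 1},{"dx": 0,"dy": 0,"dz": 0,"wx": 0,"wy": 0,"wz": 0,"hand": 1},{"dx": 0,"dy": 0,"dz": 0,"wx": 0,"wy": 0,"wz": 0,"hand": 1},{"dx": 0,"dy": 0,"dz": 0,"wx": 0,"wy": 0,"wz": 0,"hand": 1},{"dx": 0,"dy": 0,"dz": 0,"wx": 0,"wy": 0,"wz": 0,"hand": 1}], "squeeze": 40}}

```text
t: 6.48
ee_pos: [0.488, 0.1381, 0.0238]
tool_rot: [0.985, 0.17, -0.0, -0.0]
wrist_force: [-0.2, -1.1, 0.4]
grip_width: 0.0116
gripper_force: 40.0
```

```bash
python3 -c "
from h import *
need(.4872,.1382,.0235,.345);need(.4872,.1382,.0235,.345)"
```

```text
t 6.47 pos [0.488  0.1381 0.0238] psi 0.3426 tilt [-0. -0.] F [-0.2 -1.1  0.4] grip 0.0116 40.0 q6 1.28
need dx,dy,dz units -0.027 -0.015 0.013 wz -0.031
t 6.47 pos [0.488  0.1381 0.0238] psi 0.3426 tilt [-0. -0.] F [-0.2 -1.1  0.4] grip 0.0116 40.0 q6 1.28
need dx,dy,dz units -0.027 -0.015 0.013 wz -0.031
```

Emit:
{"name": "play_rows", "arguments": {"increments": [{"dx": 0,"dy": 0,"dz": -0.5,"wx": 0,"wy": 0,"wz": 0,"hand": 1},{"dx": 0,"dy": 0,"dz": -0.9,"wx": 0,"wy": 0,"wz": -0.4,"hand": 1},{"dx": 0,"dy": 0,"dz": -0.9,"wx": 0,"wy": 0,"wz": -0.5,"hand": 1},{"dx": 0,"dy": 0,"dz": -0.9,"wx": 0,"wy": 0,"wz": -0.5,"hand": 1},{"dx": 0,"dy": 0,"dz": -0.9,"wx": 0,"wy": 0,"wz": -0.5,"hand": 1},{"dx": 0,"dy": 0,"dz": -0.9,"wx": 0,"wy": 0,"wz": -0.3,"hand": 1},{"dx": 0,"dy": 0,"dz": -0.9,"wx": 0,"wy": 0,"wz": 0,"hand": 1},{"dx": 0,"dy": 0,"dz": 0,"wx": 0,"wy": 0,"wz": 0,"hand": 1}]}}

```text
t: 7.48
ee_pos: [0.4891, 0.1382, 0.1733]
tool_rot: [0.967, 0.256, 0.002, 0.0]
wrist_force: [-0.2, 0.1, -0.6]
grip_width: 0.0118
gripper_force: 40.0
```

```bash
python3 -c "
from h import *
need(.5722,-.063,.16,.52)"
```

```text
t 7.47 pos [0.4891 0.1382 0.1733] psi 0.5187 tilt [0.0024 0.0005] F [-0.2  0.1 -0.6] grip 0.0118 40.0 q6 1.11
need dx,dy,dz units -1.104 8.637 0.533 wz -0.017
```

Emit:
{"name": "play_rows", "arguments": {"increments": [{"dx": -0.11,"dy": 0.5,"dz": 0,"wx": 0,"wy": 0,"wz": 0,"hand": 1},{"dx": -0.11,"dy": 0.95,"dz": 0,"wx": 0,"wy": 0,"wz": 0,"hand": 1},{"dx": -0.11,"dy": 0.95,"dz": 0,"wx": 0,"wy": 0,"wz": 0,"hand": 1},{"dx": -0.11,"dy": 0.95,"dz": 0,"wx": 0,"wy": 0,"wz": 0,"hand": 1},{"dx": -0.11,"dy": 0.95,"dz": 0,"wx": 0,"wy": 0,"wz": 0,"hand": 1},{"dx": -0.11,"dy": 0.95,"dz": 0,"wx": 0,"wy": 0,"wz": 0,"hand": 1},{"dx": -0.11,"dy": 0.95,"dz": 0,"wx": 0,"wy": 0,"wz": 0,"hand": 1},{"dx": -0.11,"dy": 0.95,"dz": 0,"wx": 0,"wy": 0,"wz": 0,"hand": 1},{"dx": -0.11,"dy": 0.95,"dz": 0,"wx": 0,"wy": 0,"wz": 0,"hand": 1},{"dx": -0.11,"dy": 0.54,"dz": 0,"wx": 0,"wy": 0,"wz": 0,"hand": 1}]}}

```text
t: 8.72
ee_pos: [0.5719, -0.0648, 0.1712]
tool_rot: [0.967, 0.256, 0.0, 0.0]
wrist_force: [1.0, 0.5, -1.4]
grip_width: 0.0116
gripper_force: 40.0
```

Emit:
{"name": "play_rows", "arguments": {"increments": [{"dx": 0,"dy": 0,"dz": 0.2,"wx": 0,"wy": 0,"wz": 0,"hand": 1},{"dx": 0,"dy": 0,"dz": 0,"wx": 0,"wy": 0,"wz": 0,"hand": 1}]}}

```text
t: 8.98
ee_pos: [0.5701, -0.0624, 0.1656]
tool_rot: [0.967, 0.257, -0.001, -0.001]
wrist_force: [-1.1, -0.2, -0.6]
grip_width: 0.0117
gripper_force: 40.0
```

```bash
python3 -c "
from h import *
need(.5722,-.063,.13,.52)
s=look('scene',['cap']);cv2.imwrite('pics/ring.png',cv2.resize(s['frame'][145:265,210:370,::-1],(800,600),interpolation=cv2.INTER_CUBIC))"
```

```text
t 8.97 pos [ 0.5701 -0.0624  0.1656] psi 0.5189 tilt [-0.0009 -0.0008] F [-1.1 -0.2 -0.6] grip 0.0117 40.0 q6 0.75
need dx,dy,dz units 0.061 0.063 1.424 wz -0.014
scene cap 0.83 [ 0.5641 -0.0642  0.1352] [280. 199.]
scene cap 0.83 [0.6123 0.1511 0.0035] [377. 337.]
scene cap 0.76 [ 0.471  0.238 -0.003] [469. 303.]
scene cap 0.73 [0.4039 0.1199 0.004 ] [422. 244.]
```

View pics/ring.png

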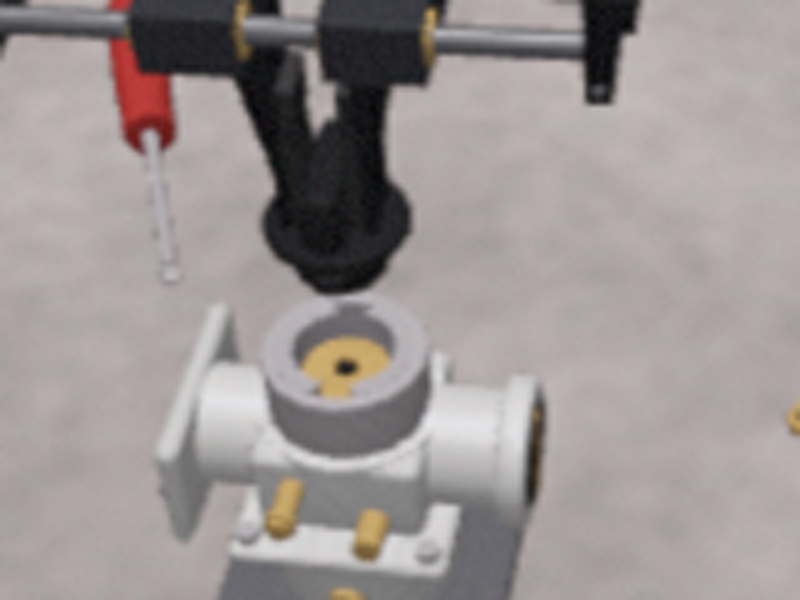

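The picture shows the cap held upright over the ring. Its flange centre is near (337,222) in the crop, and the slots are at about (352,307) and (335,390).

```bash
python3 -c "
from h import *
s=look('scene')
for v in(220,224):print(onplane(s,(210+337/5-.4,145+v/5-.4),.1613))
print(proj(s,(.5701,-.0624,.1613)))
need(.5722,-.063,.13,.52)"
```

```text
[ 0.56889094 -0.06246315  0.1613    ]
[ 0.57030577 -0.06127972  0.1613    ]
[276.51289601 189.0490393 ]
t 9.12 pos [ 0.5707 -0.0623  0.1663] psi 0.5197 tilt [-0.0002 -0.0002] F [ 0.3  0.2 -0.8] grip 0.0118 40.0 q6 0.75
need dx,dy,dz units 0.037 0.055 1.45 wz -0.004
```

Emit:
{"name": "play_rows", "arguments": {"increments": [{"dx": 0.07,"dy": 0.054,"dz": 0.5,"wx": 0,"wy": 0,"wz": 0,"hand": 1},{"dx": 0,"dy": 0,"dz": 0.5,"wx": 0,"wy": 0,"wz": 0,"hand": 1},{"dx": 0,"dy": 0,"dz": 0.2,"wx": 0,"wy": 0,"wz": 0,"hand": 1},{"dx": 0,"dy": 0,"dz": 0,"wx": 0,"wy": 0,"wz": 0,"hand": 1}]}}

```text
t: 9.62
ee_pos: [0.5728, -0.0633, 0.1354]
tool_rot: [0.967, 0.256, -0.001, -0.0]
wrist_force: [0.2, -0.6, 0.3]
grip_width: 0.012
gripper_force: 40.0
```

Emit:
{"name": "play_rows", "arguments": {"increments": [{"dx": 0,"dy": 0,"dz": 0.06,"wx": 0,"wy": 0,"wz": 0,"hand": 1},{"dx": 0,"dy": 0,"dz": 0.06,"wx": 0,"wy": 0,"wz": 0,"hand": 1},{"dx": 0,"dy": 0,"dz": 0,"wx": 0,"wy": 0,"wz": 0,"hand": 1}]}}

```text
t: 10.0
ee_pos: [0.5734, -0.0635, 0.1334]
tool_rot: [0.967, 0.256, 0.0, 0.0]
wrist_force: [0.4, 0.8, -1.0]
grip_width: 0.0115
gripper_force: 40.0
```

```bash
python3 -c "
from h import *
need(.5729,-.0626,.1278,.52)"
```

```text
t 10.0 pos [ 0.5734 -0.0635  0.1334] psi 0.5185 tilt [0.0001 0.0001] F [ 0.4  0.8 -1. ] grip 0.0115 40.0 q6 0.75
need dx,dy,dz units 0.001 -0.04 0.225 wz -0.018
```

Emit:
{"name": "play_rows", "arguments": {"increments": [{"dx": 0,"dy": -0.02,"dz": 0.05,"wx": 0,"wy": 0,"wz": 0,"hand": 1},{"dx": 0,"dy": 0,"dz": 0.05,"wx": 0,"wy": 0,"wz": 0,"hand": 1},{"dx": 0,"dy": 0,"dz": 0.05,"wx": 0,"wy": 0,"wz": 0,"hand": 1},{"dx": 0,"dy": 0,"dz": 0,"wx": 0,"wy": 0,"wz": 0,"hand": 1}]}}

```text
t: 10.5
ee_pos: [0.573, -0.063, 0.1294]
tool_rot: [0.967, 0.256, -0.0, -0.0]
wrist_force: [-0.0, 0.9, -0.5]
grip_width: 0.0114
gripper_force: 40.0
```

Emit:
{"name": "play_rows", "arguments": {"increments": [{"dx": 0,"dy": 0,"dz": 0.04,"wx": 0,"wy": 0,"wz": 0,"hand": 1},{"dx": 0,"dy": 0,"dz": 0.04,"wx": 0,"wy": 0,"wz": 0,"hand": 1},{"dx": 0,"dy": 0,"dz": 0,"wx": 0,"wy": 0,"wz": 0,"hand": 1}]}}

```text
t: 10.88
ee_pos: [0.573, -0.063, 0.1274]
tool_rot: [0.967, 0.256, -0.0, -0.0]
wrist_force: [-0.1, -0.3, -0.2]
grip_width: 0.0116
gripper_force: 40.0
```

```bash
python3 -c "
from h import *
need(.5729,-.0626,.1278,.52)"
```

```text
t 10.88 pos [ 0.573  -0.063   0.1274] psi 0.5186 tilt [-0.0001 -0.0001] F [-0.1 -0.3 -0.2] grip 0.0116 40.0 q6 0.75
need dx,dy,dz units 0.004 -0.016 -0.014 wz -0.018
```

Inside the bore with no contact force. I'm going on in 1 mm steps.

Emit:
{"name": "play_rows", "arguments": {"increments": [{"dx": 0,"dy": 0,"dz": 0.04,"wx": 0,"wy": 0,"wz": 0,"hand": 1},{"dx": 0,"dy": 0,"dz": 0,"wx": 0,"wy": 0,"wz": 0,"hand": 1}]}}

```text
t: 11.12
ee_pos: [0.573, -0.063, 0.1265]
tool_rot: [0.967, 0.256, -0.0, -0.0]
wrist_force: [-0.1, -0.5, -0.6]
grip_width: 0.012
gripper_force: 40.0
```

Emit:
{"name": "play_rows", "arguments": {"increments": [{"dx": 0,"dy": 0,"dz": 0.04,"wx": 0,"wy": 0,"wz": 0,"hand": 1},{"dx": 0,"dy": 0,"dz": 0,"wx": 0,"wy": 0,"wz": 0,"hand": 1}]}}

```text
t: 11.38
ee_pos: [0.573, -0.063, 0.1255]
tool_rot: [0.967, 0.256, -0.0, -0.0]
wrist_force: [-0.9, 0.1, -1.3]
grip_width: 0.0119
gripper_force: 40.0
```

Emit:
{"name": "play_rows", "arguments": {"increments": [{"dx": 0,"dy": 0,"dz": 0.06,"wx": 0,"wy": 0,"wz": 0,"hand": 1},{"dx": 0,"dy": 0,"dz": 0,"wx": 0,"wy": 0,"wz": 0,"hand": 1}]}}

```text
t: 11.62
ee_pos: [0.5732, -0.0631, 0.1244]
tool_rot: [0.967, 0.256, 0.0, 0.0]
wrist_force: [-0.0, 0.8, 3.5]
grip_width: 0.0118
gripper_force: 40.0
```

Emit:
{"name": "play_rows", "arguments": {"increments": [{"dx": 0,"dy": 0,"dz": 0.06,"wx": 0,"wy": 0,"wz": 0,"hand": 1},{"dx": 0,"dy": 0,"dz": 0,"wx": 0,"wy": 0,"wz": 0,"hand": 1}]}}

```text
t: 11.88
ee_pos: [0.5733, -0.0631, 0.1228]
tool_rot: [0.967, 0.256, 0.0, 0.0]
wrist_force: [0.2, 0.4, 3.4]
grip_width: 0.0119
gripper_force: 40.0
```

Spring contact is right where expected and the lateral forces are negligible. Pressing on towards home.

Emit:
{"name": "play_rows", "arguments": {"increments": [{"dx": 0,"dy": 0,"dz": 0.06,"wx": 0,"wy": 0,"wz": 0,"hand": 1},{"dx": 0,"dy": 0,"dz": 0.06,"wx": 0,"wy": 0,"wz": 0,"hand": 1},{"dx": 0,"dy": 0,"dz": 0,"wx": 0,"wy": 0,"wz": 0,"hand": 1}]}}

```text
t: 12.25
ee_pos: [0.5733, -0.0631, 0.1199]
tool_rot: [0.967, 0.256, 0.0, 0.0]
wrist_force: [-1.2, 1.5, 6.5]
grip_width: 0.0117
gripper_force: 40.0
```

Emit:
{"name": "play_rows", "arguments": {"increments": [{"dx": 0,"dy": 0,"dz": 0.06,"wx": 0,"wy": 0,"wz": 0,"hand": 1},{"dx": 0,"dy": 0,"dz": 0.04,"wx": 0,"wy": 0,"wz": 0,"hand": 1},{"dx": 0,"dy": 0,"dz": 0,"wx": 0,"wy": 0,"wz": 0,"hand": 1}]}}

```text
t: 12.62
ee_pos: [0.5732, -0.0631, 0.1177]
tool_rot: [0.967, 0.256, 0.0, 0.0]
wrist_force: [-0.6, 1.3, 7.6]
grip_width: 0.0114
gripper_force: 40.0
```

Emit:
{"name": "play_rows", "arguments": {"increments": [{"dx": 0,"dy": 0,"dz": 0.04,"wx": 0,"wy": 0,"wz": 0,"hand": 1},{"dx": 0,"dy": 0,"dz": 0,"wx": 0,"wy": 0,"wz": 0,"hand": 1}]}}

```text
t: 12.88
ee_pos: [0.5732, -0.063, 0.1168]
tool_rot: [0.967, 0.256, 0.0, 0.0]
wrist_force: [-1.0, 0.1, 9.0]
grip_width: 0.0117
gripper_force: 40.0
```

Emit:
{"name": "play_rows", "arguments": {"increments": [{"dx": 0,"dy": 0,"dz": 0.02,"wx": 0,"wy": 0,"wz": 0,"hand": 1},{"dx": 0,"dy": 0,"dz": 0,"wx": 0,"wy": 0,"wz": 0,"hand": 1}]}}

```text
t: 13.12
ee_pos: [0.5733, -0.063, 0.1164]
tool_rot: [0.967, 0.256, 0.0, 0.0]
wrist_force: [-1.2, 1.4, 10.1]
grip_width: 0.0122
gripper_force: 40.0
```

Emit:
{"name": "play_rows", "arguments": {"increments": [{"dx": 0,"dy": 0,"dz": 0.012,"wx": 0,"wy": 0,"wz": 0,"hand": 1},{"dx": 0,"dy": 0,"dz": 0,"wx": 0,"wy": 0,"wz": 0.5,"hand": 1},{"dx": 0,"dy": 0,"dz": 0,"wx": 0,"wy": 0,"wz": 0.5,"hand": 1},{"dx": 0,"dy": 0,"dz": 0,"wx": 0,"wy": 0,"wz": 0.5,"hand": 1}]}}

```text
t: 13.62
ee_pos: [0.5739, -0.0633, 0.1164]
tool_rot: [0.98, 0.197, 0.001, 0.001]
wrist_force: [-1.0, 0.9, 9.5]
grip_width: 0.0117
gripper_force: 40.0
```

```bash
python3 -c "
from h import *
need(.5732,-.063,.1163,.52-1.4);print(state()['torque'])"
```

```text
t 13.62 pos [ 0.5739 -0.0633  0.1164] psi 0.3975 tilt [0.001  0.0006] F [-1.   0.9  9.5] grip 0.0117 40.0 q6 0.87
need dx,dy,dz units -0.021 -0.022 0.003 wz 15.968
[0.05600941 0.23388514 0.05519619]
```

Turning freely and staying down. I'll continue clockwise.

Emit:
{"name": "play_rows", "arguments": {"increments": [{"dx": 0,"dy": 0,"dz": 0,"wx": 0,"wy": 0,"wz": 0.6,"hand": 1},{"dx": 0,"dy": 0,"dz": 0,"wx": 0,"wy": 0,"wz": 0.6,"hand": 1},{"dx": 0,"dy": 0,"dz": 0,"wx": 0,"wy": 0,"wz": 0.6,"hand": 1},{"dx": 0,"dy": 0,"dz": 0,"wx": 0,"wy": 0,"wz": 0.6,"hand": 1},{"dx": 0,"dy": 0,"dz": 0,"wx": 0,"wy": 0,"wz": 0.6,"hand": 1},{"dx": 0,"dy": 0,"dz": 0,"wx": 0,"wy": 0,"wz": 0.6,"hand": 1},{"dx": 0,"dy": 0,"dz": 0,"wx": 0,"wy": 0,"wz": 0.6,"hand": 1},{"dx": 0,"dy": 0,"dz": 0,"wx": 0,"wy": 0,"wz": 0.6,"hand": 1}]}}

```text
t: 14.62
ee_pos: [0.5743, -0.0635, 0.1165]
tool_rot: [1.0, 0.007, 0.002, 0.001]
wrist_force: [-0.5, -0.2, 9.4]
grip_width: 0.0114
gripper_force: 40.0
```

```bash
python3 -c "
from h import *
need(.5732,-.063,.1163,.52-1.4);print(state()['torque'])"
```

```text
t 14.62 pos [ 0.5743 -0.0635  0.1165] psi 0.0133 tilt [0.0015 0.0006] F [-0.5 -0.2  9.4] grip 0.0114 40.0 q6 1.25
need dx,dy,dz units -0.045 -0.02 0.008 wz 11.166
[0.01931064 0.19155951 0.01317441]
```

Emit:
{"name": "play_rows", "arguments": {"increments": [{"dx": 0,"dy": 0,"dz": 0,"wx": 0,"wy": 0,"wz": 0.6,"hand": 1},{"dx": 0,"dy": 0,"dz": 0,"wx": 0,"wy": 0,"wz": 0.6,"hand": 1},{"dx": 0,"dy": 0,"dz": 0,"wx": 0,"wy": 0,"wz": 0.6,"hand": 1},{"dx": 0,"dy": 0,"dz": 0,"wx": 0,"wy": 0,"wz": 0.6,"hand": 1},{"dx": 0,"dy": 0,"dz": 0,"wx": 0,"wy": 0,"wz": 0.6,"hand": 1},{"dx": 0,"dy": 0,"dz": 0,"wx": 0,"wy": 0,"wz": 0.6,"hand": 1},{"dx": 0,"dy": 0,"dz": 0,"wx": 0,"wy": 0,"wz": 0.6,"hand": 1},{"dx": 0,"dy": 0,"dz": 0,"wx": 0,"wy": 0,"wz": 0.6,"hand": 1},{"dx": 0,"dy": 0,"dz": 0,"wx": 0,"wy": 0,"wz": 0.6,"hand": 1},{"dx": 0,"dy": 0,"dz": 0,"wx": 0,"wy": 0,"wz": 0.6,"hand": 1}]}}

```text
t: 15.88
ee_pos: [0.5743, -0.0635, 0.1165]
tool_rot: [0.973, -0.231, 0.002, 0.0]
wrist_force: [0.7, 0.7, 9.2]
grip_width: 0.0116
gripper_force: 40.0
```

Emit:
{"name": "play_rows", "arguments": {"increments": [{"dx": 0,"dy": 0,"dz": 0,"wx": 0,"wy": 0,"wz": 0.6,"hand": 1},{"dx": 0,"dy": 0,"dz": 0,"wx": 0,"wy": 0,"wz": 0.6,"hand": 1},{"dx": 0,"dy": 0,"dz": 0,"wx": 0,"wy": 0,"wz": 0.6,"hand": 1},{"dx": 0,"dy": 0,"dz": 0,"wx": 0,"wy": 0,"wz": 0.6,"hand": 1},{"dx": 0,"dy": 0,"dz": 0,"wx": 0,"wy": 0,"wz": 0,"hand": 1}]}}

```text
t: 16.5
ee_pos: [0.5744, -0.0635, 0.1165]
tool_rot: [0.946, -0.323, 0.002, 0.0]
wrist_force: [-0.8, 0.5, 8.8]
grip_width: 0.0114
gripper_force: 40.0
```

```bash
python3 -c "
from h import *
need(.5732,-.063,.1163,.52-1.4);print(state()['torque'])"
```

```text
t 16.5 pos [ 0.5744 -0.0635  0.1165] psi -0.6576 tilt [0.0017 0.    ] F [-0.8  0.5  8.8] grip 0.0114 40.0 q6 1.93
need dx,dy,dz units -0.049 0.013 0.008 wz 2.78
[ 0.07803954  0.21186693 -0.01155898]
```

Emit:
{"name": "play_rows", "arguments": {"increments": [{"dx": 0,"dy": 0,"dz": 0,"wx": 0,"wy": 0,"wz": 0.5,"hand": 1},{"dx": 0,"dy": 0,"dz": 0,"wx": 0,"wy": 0,"wz": 0.5,"hand": 1},{"dx": 0,"dy": 0,"dz": 0,"wx": 0,"wy": 0,"wz": 0,"hand": 1}]}}

```text
t: 16.88
ee_pos: [0.5743, -0.0635, 0.1165]
tool_rot: [0.933, -0.36, 0.002, -0.0]
wrist_force: [0.2, 0.1, 9.7]
grip_width: 0.0116
gripper_force: 40.0
```

```bash
python3 -c "
from h import *
need(.5732,-.063,.1163,.52-1.4);print(state()['torque'])"
```

```text
t 16.88 pos [ 0.5743 -0.0635  0.1165] psi -0.7376 tilt [ 0.0016 -0.0001] F [0.2 0.1 9.7] grip 0.0116 40.0 q6 2.01
need dx,dy,dz units -0.047 0.016 0.008 wz 1.781
[ 0.08332443  0.22638441 -0.00545511]
```

Emit:
{"name": "play_rows", "arguments": {"increments": [{"dx": 0,"dy": 0,"dz": 0,"wx": 0,"wy": 0,"wz": 0.5,"hand": 1},{"dx": 0,"dy": 0,"dz": 0,"wx": 0,"wy": 0,"wz": 0.5,"hand": 1},{"dx": 0,"dy": 0,"dz": 0,"wx": 0,"wy": 0,"wz": 0,"hand": 1}]}}

```text
t: 17.25
ee_pos: [0.574, -0.0636, 0.1165]
tool_rot: [0.918, -0.397, 0.001, 0.0]
wrist_force: [-0.9, -0.5, 9.3]
grip_width: 0.0113
gripper_force: 40.0
```

```bash
python3 -c "
from h import *
need(.5732,-.063,.1163,.52-1.4);print(state()['torque'])"
```

```text
t 17.25 pos [ 0.574  -0.0636  0.1165] psi -0.8171 tilt [0.0014 0.0002] F [-0.9 -0.5  9.3] grip 0.0113 40.0 q6 2.08
need dx,dy,dz units -0.041 0.007 0.006 wz 0.786
[-0.0110299   0.30112524  0.07302965]
```

Emit:
{"name": "play_rows", "arguments": {"increments": [{"dx": 0,"dy": 0,"dz": 0,"wx": 0,"wy": 0,"wz": 0.4,"hand": 1},{"dx": 0,"dy": 0,"dz": 0,"wx": 0,"wy": 0,"wz": 0,"hand": 1}]}}

```text
t: 17.5
ee_pos: [0.5736, -0.0638, 0.1164]
tool_rot: [0.911, -0.412, 0.001, 0.0]
wrist_force: [-2.2, -1.5, 9.6]
grip_width: 0.012
gripper_force: 40.0
```

```bash
python3 -c "
from h import *
need(.5732,-.063,.1163,.52-1.4);print(state()['torque'])"
```

```text
t 17.5 pos [ 0.5736 -0.0638  0.1164] psi -0.8487 tilt [0.001  0.0005] F [-2.2 -1.5  9.6] grip 0.012 40.0 q6 2.12
need dx,dy,dz units -0.036 -0.008 0.005 wz 0.391
[-0.01798842  0.47760609  0.08981709]
```

Emit:
{"name": "play_rows", "arguments": {"increments": [{"dx": 0,"dy": 0,"dz": 0,"wx": 0,"wy": 0,"wz": 0.4,"hand": 1},{"dx": 0,"dy": 0,"dz": 0,"wx": 0,"wy": 0,"wz": 0,"hand": 1}]}}

```text
t: 17.75
ee_pos: [0.5735, -0.0639, 0.1164]
tool_rot: [0.905, -0.426, 0.001, 0.001]
wrist_force: [-1.5, -1.1, 9.8]
grip_width: 0.0117
gripper_force: 40.0
```

```bash
python3 -c "
from h import *
need(.5732,-.063,.1163,.52-1.4);print(state()['torque'])"
```

```text
t 17.75 pos [ 0.5735 -0.0639  0.1164] psi -0.8797 tilt [0.001  0.0007] F [-1.5 -1.1  9.8] grip 0.0117 40.0 q6 2.15
need dx,dy,dz units -0.036 -0.013 0.005 wz 0.004
[-0.12909309  0.43138479  0.32394815]
```

Torque has built to about 0.3 N·m after roughly 1.38 rad of turning, so the cap is at the stop. I'll let go and back off upwards.

Emit:
{"name": "play_rows", "arguments": {"increments": [{"dx": 0,"dy": 0,"dz": 0,"wx": 0,"wy": 0,"wz": 0,"hand": -0.2},{"dx": 0,"dy": 0,"dz": 0,"wx": 0,"wy": 0,"wz": 0,"hand": -0.2},{"dx": 0,"dy": 0,"dz": 0,"wx": 0,"wy": 0,"wz": 0,"hand": -0.2},{"dx": 0,"dy": 0,"dz": -0.5,"wx": 0,"wy": 0,"wz": 0,"hand": -0.2},{"dx": 0,"dy": 0,"dz": -0.9,"wx": 0,"wy": 0,"wz": 0,"hand": -0.2},{"dx": 0,"dy": 0,"dz": -0.9,"wx": 0,"wy": 0,"wz": 0,"hand": -0.2},{"dx": 0,"dy": 0,"dz": -0.9,"wx": 0,"wy": 0,"wz": 0,"hand": -0.2},{"dx": 0,"dy": 0,"dz": -0.9,"wx": 0,"wy": 0,"wz": 0,"hand": -0.2},{"dx": 0,"dy": 0,"dz": 0,"wx": 0,"wy": 0,"wz": 0,"hand": -0.2}]}}

```text
t: 18.88
ee_pos: [0.574, -0.0633, 0.2193]
tool_rot: [0.904, -0.427, 0.002, -0.0]
wrist_force: [-0.4, 0.2, 0.3]
grip_width: 0.0521
gripper_force: 0.0
```

```bash
python3 -c "
from h import *
need(.5732,-.063,.1163,.52-1.4)
s=look('scene',['cap']);cv2.imwrite('pics/locked.png',cv2.resize(s['frame'][145:265,210:370,::-1],(800,600),interpolation=cv2.INTER_CUBIC))
for z in(.014,.018):print('flange top',z,proj(s,(.5723,-.063,.11-z+.008+.0135)))"
```

```text
t 18.88 pos [ 0.574  -0.0633  0.2193] psi -0.8814 tilt [ 0.0018 -0.0002] F [-0.4  0.2  0.3] grip 0.0521 0.0 q6 2.15
need dx,dy,dz units -0.03 0.017 4.119 wz -0.017
scene cap 0.92 [ 0.5698 -0.0626  0.091 ] [281. 222.]
scene cap 0.88 [ 0.4678  0.2356 -0.0008] [468. 300.]
scene cap 0.82 [0.4051 0.1206 0.0042] [422. 245.]
scene cap 0.56 [ 0.5679  0.0775 -0.0011] [352. 296.]
flange top 0.014 [278.03772556 211.14101048]
flange top 0.018 [278.27863834 212.99916249]
```

View pics/locked.png

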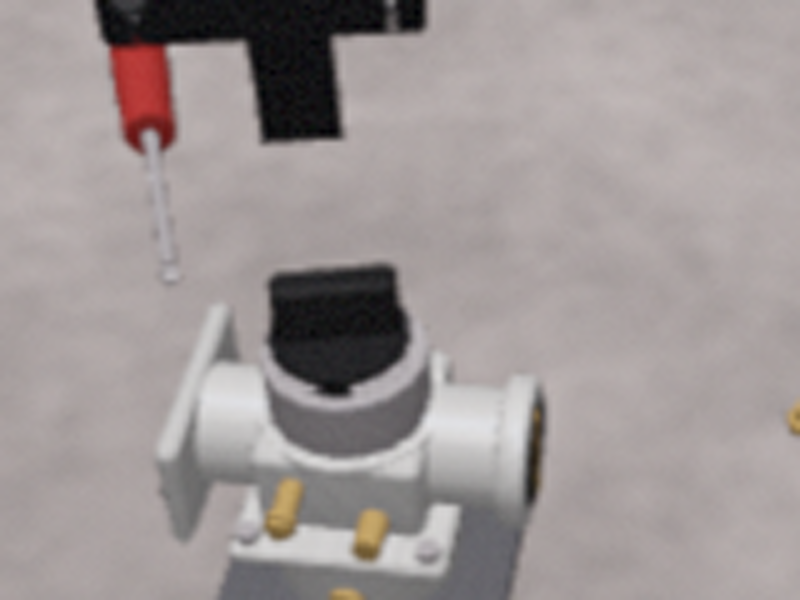

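The picture shows the cap seated in the ring with the wing turned across, its top face spanning roughly (270–395, 265–290) in the crop. I'll check its height against the locked prediction.

```bash
python3 -c "
from h import *
s=look('scene')
g=cv2.cvtColor(s['frame'],cv2.COLOR_RGB2GRAY).astype(float)
# sub-pixel row of wing's top (background->black) over columns
for c in(268,272,276,280,284):
    col=g[188:206,c-1:c+2].mean(1);t=(col.max()+col.min())/2;i=np.argmax(col<t);print(c,round(188+i-1+(col[i-1]-t)/(col[i-1]-col[i]),2),end=' ; ')
print()
for yaw in(-.85,-.88):
  for n,d in(('lock',.0135),('16mm',.016),('9',.009)):
    z=.11-d+.0435;print(yaw,n,[proj(s,(.5722+a*np.cos(yaw)-b*np.sin(yaw),-.063+a*np.sin(yaw)+b*np.cos(yaw),z)).round(1).tolist() for a,b in((-.02,-.006),(.02,-.006),(-.02,.006),(.02,.006))])
# calibration check: ring top front edge col
"
```

```text
268 199.13 ; 272 198.73 ; 276 198.44 ; 280 198.19 ; 284 197.73 ; 
-0.85 lock [[289.6, 196.7], [263.6, 198.8], [289.9, 201.9], [263.6, 204.0]]
-0.85 16mm [[289.7, 198.0], [263.8, 200.0], [290.1, 203.2], [263.8, 205.2]]
-0.85 9 [[289.4, 194.5], [263.2, 196.6], [289.7, 199.7], [263.2, 201.8]]
-0.88 lock [[289.7, 197.0], [263.7, 198.5], [289.8, 202.2], [263.5, 203.7]]
-0.88 16mm [[289.8, 198.2], [263.9, 199.7], [289.9, 203.4], [263.7, 205.0]]
-0.88 9 [[289.5, 194.8], [263.3, 196.3], [289.6, 200.0], [263.1, 201.5]]
```

The image falls between the two heights (locked versus stuck 2.5 mm lower). I'll touch the wing top lightly with closed fingers: contact near z 0.140 means locked, near 0.1375 means not.

Emit:
{"name": "play_rows", "arguments": {"increments": [{"dx": -0.03,"dy": 0,"dz": 0.8,"wx": 0,"wy": 0,"wz": 0,"hand": 1},{"dx": 0,"dy": 0,"dz": 0.8,"wx": 0,"wy": 0,"wz": 0,"hand": 1},{"dx": 0,"dy": 0,"dz": 0.8,"wx": 0,"wy": 0,"wz": 0,"hand": 1},{"dx": 0,"dy": 0,"dz": 0.4,"wx": 0,"wy": 0,"wz": 0,"hand": 1},{"dx": 0,"dy": 0,"dz": 0.2,"wx": 0,"wy": 0,"wz": 0,"hand": 1},{"dx": 0,"dy": 0,"dz": 0,"wx": 0,"wy": 0,"wz": 0,"hand": 1},{"dx": 0,"dy": 0,"dz": 0,"wx": 0,"wy": 0,"wz": 0,"hand": 1}]}}

```text
t: 19.9
ee_pos: [0.5731, -0.0626, 0.1434]
tool_rot: [0.904, -0.427, 0.001, -0.0]
wrist_force: [0.8, -0.6, -0.3]
grip_width: 0.0009
gripper_force: 0.0
```

Emit:
{"name": "play_rows", "arguments": {"increments": [{"dx": 0,"dy": 0,"dz": 0.04,"wx": 0,"wy": 0,"wz": 0,"hand": 1},{"dx": 0,"dy": 0,"dz": 0,"wx": 0,"wy": 0,"wz": 0,"hand": 1}]}}

```text
t: 20.15
ee_pos: [0.5727, -0.0625, 0.1421]
tool_rot: [0.904, -0.427, 0.0, -0.0]
wrist_force: [-0.3, 0.2, 0.7]
grip_width: 0.0005
gripper_force: 0.0
```

Emit:
{"name": "play_rows", "arguments": {"increments": [{"dx": 0,"dy": 0,"dz": 0.02,"wx": 0,"wy": 0,"wz": 0,"hand": 1},{"dx": 0,"dy": 0,"dz": 0,"wx": 0,"wy": 0,"wz": 0,"hand": 1}]}}

```text
t: 20.4
ee_pos: [0.5726, -0.0624, 0.1413]
tool_rot: [0.904, -0.427, 0.0, -0.0]
wrist_force: [-0.4, -0.2, -0.1]
grip_width: 0.0002
gripper_force: 0.0
```

Emit:
{"name": "play_rows", "arguments": {"increments": [{"dx": 0,"dy": 0,"dz": 0.02,"wx": 0,"wy": 0,"wz": 0,"hand": 1},{"dx": 0,"dy": 0,"dz": 0,"wx": 0,"wy": 0,"wz": 0,"hand": 1}]}}

```text
t: 20.65
ee_pos: [0.5726, -0.0624, 0.1407]
tool_rot: [0.904, -0.427, -0.0, 0.0]
wrist_force: [-0.1, 0.4, -0.2]
grip_width: 0.0005
gripper_force: 0.0
```

Emit:
{"name": "play_rows", "arguments": {"increments": [{"dx": 0,"dy": 0,"dz": 0.02,"wx": 0,"wy": 0,"wz": 0,"hand": 1},{"dx": 0,"dy": 0,"dz": 0,"wx": 0,"wy": 0,"wz": 0,"hand": 1}]}}

```text
t: 20.9
ee_pos: [0.5726, -0.0624, 0.1405]
tool_rot: [0.904, -0.427, 0.0, -0.0]
wrist_force: [-1.0, -0.3, 2.7]
grip_width: 0.0006
gripper_force: 1.3
```

Emit:
{"name": "play_rows", "arguments": {"increments": [{"dx": 0,"dy": 0,"dz": 0.02,"wx": 0,"wy": 0,"wz": 0,"hand": 1},{"dx": 0,"dy": 0,"dz": 0,"wx": 0,"wy": 0,"wz": 0,"hand": 1}]}}

```text
t: 21.15
ee_pos: [0.5727, -0.0624, 0.1405]
tool_rot: [0.904, -0.427, 0.0, -0.0]
wrist_force: [-1.7, 0.1, 6.3]
grip_width: 0.0005
gripper_force: 2.8
```

Firm contact at z 0.1405, so the cap is at its locked height. I'll retreat and hand in.

Emit:
{"name": "play_rows", "arguments": {"increments": [{"dx": 0,"dy": 0,"dz": -0.3,"wx": 0,"wy": 0,"wz": 0,"hand": 1},{"dx": 0,"dy": 0,"dz": -0.9,"wx": 0,"wy": 0,"wz": 0,"hand": 1},{"dx": 0,"dy": 0,"dz": -0.9,"wx": 0,"wy": 0,"wz": 0,"hand": 1},{"dx": 0,"dy": 0,"dz": -0.9,"wx": 0,"wy": 0,"wz": 0,"hand": 1},{"dx": 0,"dy": 0,"dz": 0,"wx": 0,"wy": 0,"wz": 0,"hand": 1},{"dx": 0,"dy": 0,"dz": 0,"wx": 0,"wy": 0,"wz": 0,"hand": 1}]}}

```text
t: 21.9
ee_pos: [0.572, -0.0623, 0.214]
tool_rot: [0.904, -0.427, -0.001, 0.0]
wrist_force: [-0.4, -0.5, -0.1]
grip_width: 0.0006
gripper_force: 0.0
```

```bash
python3 -c "
from h import *
need(.5732,-.063,.1163,-.88);print(job_done())"
```

```text
t 21.9 pos [ 0.572  -0.0623  0.214 ] psi -0.8814 tilt [-0.0006  0.0001] F [-0.4 -0.5 -0.1] grip 0.0006 0.0 q6 2.15
need dx,dy,dz units 0.052 -0.018 3.908 wz -0.018
the job is handed in; nothing more can be done
None
```

The black winged cap is on the carburetor, turned clockwise to the stop and sprung up to its locked height (checked by a light touch on the wing); the arm is clear, the highest pressing force I read was about 10 N, and the job was handed in at about 22 s.

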